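Clamp the bar through the guard window

ROBOT

A 6-joint arm with a two-finger parallel gripper is mounted at the origin on the work surface; the furniture and walls round the work are solid. World frame = base frame: x ahead of the robot, y to its left, z up, the work surface at z = 0. Lengths are in m, angles in rad, forces in N, time in s.
With the tool pointing down it reaches from about 0.425 to 0.95 m from the base axis. Payload 3.5 kg.
Tool frame: the origin (TCP) lies on the centre line of the jaws, within the pads' length; the fingertips stand 14 mm ahead of it and the grasp point (between the pads) lies 5 mm behind it (ctrl.finger_overhang is the distance from the TCP to the fingertips, in m); z points along the fingers, y is the line along which they close (so a half turn about z gives the same grasp; the last joint's range is limited). The gripper opens to 85 mm and grips with 20 to 120 N. Pads are 22 mm wide; open, the fingers measure 114 mm over their backs; the gripper's body (76 mm by 85 mm) begins 54 mm behind the grasp point. The pads swing forward as they close: fully open they stand 13 mm farther back than shut.
Start: joints at [1.037, 0.286, 1.577, -0, 1.279, -0.15], TCP at [0.253, 0.626, 0.245] pointing down, gripper open.
Joint ranges: [-2.77, 2.77], [-0.9, 2.22], [0.21, 2.48], [-1.53, 4.67], [0.24, 2.81], [-2.84, 2.84]. Speed limits (rad/s): [2.79, 2.79, 3.14, 3.14, 3.14, 3.14].

INTERFACE

Orientations are given as a unit quaternion [x, y, z, w].
In Python, from plant import ctrl gives the robot as it stands.
- The arm moves only by the tool send_rows, never from a script. Its argument "moves" is text: rows parted by semicolons, each of 7 numbers parted by spaces: the turn, a rotation vector about the tool's x, y, z in units of 360 degrees (1.0 is 360 degrees), then the shift along the tool's x, y, z in units of 20 cm (1.0 is 20 cm), then the gripper's target within -1 to 1 (fully open at 1, half-way at 0, shut at -1). A call has 1 to 12 rows; each row is the pose to reach, as a shift and turn from the pose commanded when the call began, along the tool's axes at that moment, turning the shorter way round; what a row does not reach only later rows make up. A row lasts 1/8 s, in which the tool goes at most 62.5 mm and 10.7 degrees, less where a joint would pass 70% of its speed; a pose out of reach is approached as far as the arm can. A call with a number of a shift or a turn outside -1 to 1 is refused whole. A call with a gripper value outside its range is refused whole. The fingers move at their own pace and stop on an object; "newtons" is the grip in N (left out, the last holds). Time passes only in rows, so rows that repeat a pose let the fingers close. It gives the time, the measured TCP pose, the force, the opening and the grip force at its end, in the units of the state.
- ctrl.get_state(): the state, without advancing time (a new reading comes with each control period).
- ctrl.read_camera(name): name is "scene" or "side" or "wrist"; returns a dict with "image" (420x560x3 uint8, red, green, blue), "fovy" (degrees; the focal length in pixels is half the picture's height over the tangent of half this angle, whatever the lens; pixels are square), "cx", "cy" (the principal point, pixels), "distortion" ([k1, k2, p1, p2, k3] as OpenCV has them; the pictures are not rectified), "extrinsics" (4x4, takes a point from camera to world coordinates). Camera axes: x right, y up, looking along -z (the intrinsics and any distortion apply to the point x, -y, -z); pixel columns grow to the right and rows downward; lengths in m; the calibration is good to about 2 mm. A picture is of the moment at which its call begins. There is no depth.
- ctrl.sign_off(): hands the job in; it is judged then, once.
The state is a dict: "time": time; "qpos": joint angles; "dq": joint speeds; "joint_efforts": joint torques, N m; "eef_pos": TCP position; "tcp_rot": TCP orientation; "contact_force": force on the tool from outside, world axes, zero at the start; "wrist_torque": the same for the moment, N m; "opening": opening from 0.0 (shut) to 1.0 (fully open); "finger_force": force on a finger pad.
Only numpy, scipy, OpenCV 4.12 (cv2) and the standard library are available. Lean on these libraries where they do the work, as an engineer would, in place of code of your own. Each camera call takes 0.05 s, during which the arm holds its last target. There are 200 camera calls.

TASK

With the fingertips, push the wooden bar along its channel in the clamping press until its far end meets the steel stop, then reach down through the window of the yellow guard and press the red lever paddle fully down so that the foot clamps the bar; leave the lever down. Never touch the guard frame, do not pick up or lift the bar, and leave the other things on the table where they are.

Things in the scene. Friction and masses are not known exactly. Their poses are not given: they have to be found in the camera images.
- press_base: Fixed hand clamping press on a grey plate 230 (x) x 215 (y) x 12 high mm, spanning x -125..105, y -140..75. Origin: on the table surface, under the plate. x points away from the operator's side (guard at -x, lever hinge at +x), y along the wood's channel, z up.
- stop_face (a point): Face of the dark steel stop, 20 mm high, that closes the +y end of the channel; this point is on the channel's floor and centre line, at x 20, y 30, z 12 mm of press_base. The channel runs along y, 49 mm wide between two steel rails 10 mm high (rails span y -100..50).
- guard: Fixed yellow guard frame, 130 (x) x 140 (y) x 6 thick mm, on four legs, with an open window 80 (x) x 90 (y) mm; clear skirts below its front and sides down to 30 mm above the table. Origin: window centre on the frame's upper face, 96 mm above the table, at x -60, y 0 of press_base; axes as press_base. Must not be touched.
- lever (a joint): Clamp lever, rad: 0 = fully raised, grows as the paddle is pressed down; starts at 0 to 0.03. At 0.13 its rubber foot (80 mm behind the paddle, over the channel) stands on the 19 mm wood; without wood it goes on to 0.15. No spring: stiff hinge, about 6 N at the paddle, stays where left. Hinge along press_base y, at x 85, z 55 mm.
- lever_paddle (a point): Centre of the top face of the lever's red paddle, 44 x 44 mm, below the middle of the guard window (145 mm in front of the hinge). Raised it is about 82 mm above the table (14 mm below the guard's upper face), with the foot on the wood about 63 mm.
- workpiece: Loose light hardwood bar, 45 (x) x 160 (y) x 19 (z) mm, about 0.1 kg, lying in the press's channel with its long axis y along it. Origin: centre of its underside. Starts 35 to 75 mm short of the stop; its other end juts out on the press's -y side (the robot's right).
- workpiece_push_end (a point): Centre of the bar's -y end face, the one to push on, 45 wide x 19 high mm, half-way up (about 21 mm above the table). With the bar home it lies at y -130 mm of press_base: 60 mm clear of the guard's side, over the last 10 mm of the 12 mm high plate.
- workpiece_lead_end (a point): Centre of the bar's other end face, the one that meets the stop, half-way up.
- wax_tin: Bystander, to be left alone: round flat wax tin, 71 across, 25 high mm. Origin: centre of its underside.
- masking_tape: Bystander, to be left alone: roll of masking tape lying flat, 100 across, 24 high mm. Origin: centre of its underside.
- screw_box: Bystander, to be left alone: cardboard screw box 55x85x40 mm. Origin: centre of its underside.
- hex_bolt: Bystander, to be left alone: lying steel hex bolt, 46 long mm. Origin: centre of its underside.
- hex_key: Bystander, to be left alone: L-shaped hex key 38x102x7 mm. Origin: centre of its underside.
- spray_can: Bystander, to be left alone: blue spray can with red cap, 66 across, 190 high mm. Origin: centre of its underside.

How it is judged:
By the outcome, as a careful person would: the job done as asked, in the order asked, and still so for the second after the job is handed in, with the robot touching nothing.
It also fails if it takes over 56 s, if anything falls off the work surface, if the arm or the gripper's body presses on something with over 40 N, if the wrist force passes 120 N, or if a joint passes its speed limit or range.

## Working session

There is one attempt and no reset: what is moved stays moved. The work goes in short steps, Python scripts to look and compute and a tool call to move; the robot and the scene stay as the last step left them, time stands still between calls to the robot, and variables do not carry over. Pictures are saved under pics/ and viewed, at most 13 in all, crops included, and the job is handed in when it is done.

Besides the shell and the picture viewer there is one more tool, called after "Emit:" as a command line: name --argument value ..., lists and objects as JSON in quotes. send_rows: Moves the arm, as the interface text tells. Its arguments: {"type":"object","properties":{"moves":{"type":"string"},"newtons":{"type":"number"}},"required":["moves"]}

```bash
mkdir -p pics; ls; cat > h.py <<'E'
import numpy as np, cv2
from plant import ctrl
def shot(n,f):
    c=ctrl.read_camera(n); cv2.imwrite('pics/'+f,c['image'][:,:,::-1]); np.savez('pics/'+f[:-4]+'.npz',**{k:np.array(v) for k,v in c.items()}); return c
def load(f): return dict(np.load('pics/'+f+'.npz'))
def KD(c):
    f=210/np.tan(np.radians(float(c['fovy']))/2)
    return np.array([[f,0,float(c['cx'])],[0,f,float(c['cy'])],[0,0,1]]),np.array(c['distortion'],float)
def ray(c,px):
    K,D=KD(c); u=cv2.undistortPoints(np.array([[px]],float),K,D)[0,0]
    E=np.array(c['extrinsics']); d=E[:3,:3]@[u[0],-u[1],-1]; return E[:3,3],d
def onz(c,px,z):
    o,d=ray(c,px); return o+d*(z-o[2])/d[2]
def proj(c,P):
    K,D=KD(c);E=np.array(c['extrinsics']); p=(np.array(P,float).reshape(-1,3)-E[:3,3])@E[:3,:3]; p=p*[1,-1,-1]
    return cv2.projectPoints(p,np.zeros(3),np.zeros(3),K,D)[0][:,0]
E
python3 - <<'E'
from h import *
for n in ['scene','side','wrist']:
    c=shot(n,n+'0.png'); print(n,c['extrinsics'][:3,3].round(3) if hasattr(c['extrinsics'],'shape') else c['extrinsics'])
print(ctrl.get_state(),ctrl.finger_overhang)
E
```

```text
pics
scene [ 0.154 -0.37   0.724]
side [ 0.219 -0.4    0.929]
wrist [0.18  0.654 0.373]
{'time': 0.15, 'qpos': array([ 1.03702445e+00,  2.87008987e-01,  1.57784731e+00, -2.65415368e-06,
        1.27858330e+00, -1.50024551e-01]), 'dq': array([-0.00083937, -0.00429655, -0.00364314, -0.00104735,  0.00073736,
       -0.00092502]), 'joint_efforts': array([ 9.97153984e-04, -4.06603432e+01, -2.93139303e+01, -1.40682509e-04,
        3.94391507e-03, -2.61938413e-05]), 'eef_pos': array([0.25245804, 0.62548933, 0.24423012]), 'tcp_rot': array([ 1.90698050e-01,  9.81648308e-01, -8.70447188e-04, -3.08421050e-04]), 'contact_force': array([ 0.49833169, -0.67516417,  0.22766815]), 'wrist_torque': array([-0.01467333, -0.0004339 ,  0.02430159]), 'finger_force': 0.0, 'opening': 0.9996576061985596} 0.014
```

View pics/scene0.png

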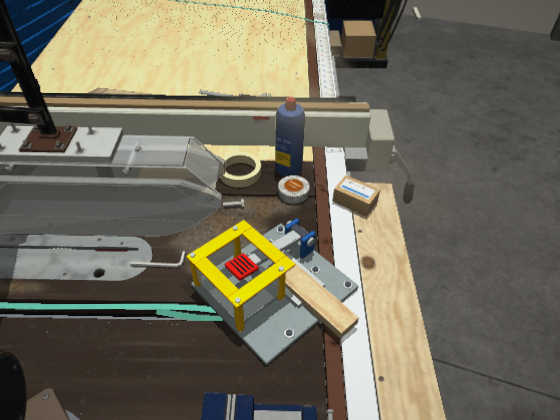

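View pics/side0.png

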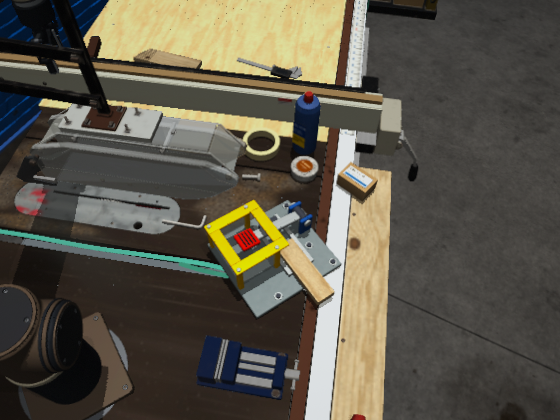

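The scene view shows the yellow guard around (243,262), with the red paddle at (242,266). The bar juts out to its end at about (345,325). In the side view the guard is at (247,240), the bar end at (322,297), and the robot base is at lower left. Next I'll measure the press pose from the guard corners.

```bash
cat > m.py <<'E'
from h import *
for n in ['scene0','side0']:
    c=load(n); im=c['image']; hsv=cv2.cvtColor(im,cv2.COLOR_RGB2HSV)
    x0=[170,200][n=='side0']; roi=np.zeros(im.shape[:2],np.uint8); roi[190:350,170:375]=1
    Y=cv2.inRange(hsv,(22,200,120),(32,255,255))*roi
    W=[]
    # ground all yellow pixels -> top plane; window via hole contour
    cs,h=cv2.findContours(Y,cv2.RETR_CCOMP,cv2.CHAIN_APPROX_NONE)
    k=max(range(len(cs)),key=lambda i:cv2.contourArea(cs[i]))
    for i,cc in enumerate(cs):
        if cv2.contourArea(cc)>400: print(n,i,'hole' if h[0][i][3]>=0 else 'outer',cv2.contourArea(cc)); 
        if cv2.contourArea(cc)>400:
            q=cv2.approxPolyDP(cc,6,True)[:,0]; print([(tuple(p.tolist()),onz(c,p,.096)[:2].round(4).tolist()) for p in q])
    R=(cv2.inRange(hsv,(0,160,80),(8,255,255))|cv2.inRange(hsv,(172,160,80),(180,255,255)))*roi
    R[:225]=0
    ys,xs=np.nonzero(R); print('red',xs.mean(),ys.mean(),onz(c,(xs.mean(),ys.mean()),.080).round(4))
    x,y=(290,220); 
a=cv2.resize(load('scene0')['image'][210:370,180:370],None,fx=4,fy=4,interpolation=2)[:600]
b=cv2.resize(load('side0')['image'][190:330,190:350],None,fx=4,fy=4,interpolation=2)
cv2.imwrite('pics/a.png',a[:,:,::-1]);cv2.imwrite('pics/b.png',b[:,:,::-1])
E
python3 m.py
```

```text
scene0 3 outer 4714.0
[((243, 220), [0.494, 0.1178]), ((187, 255), [0.3692, 0.1139]), ((236, 307), [0.3711, -0.0244]), ((294, 264), [0.4979, -0.0197])]
scene0 6 hole 2002.0
[((242, 234), [0.4715, 0.0914]), ((275, 263), [0.4745, 0.0028]), ((238, 289), [0.394, 0.0007]), ((206, 257), [0.3918, 0.0891])]
red 241.02540415704388 266.33718244803697 [0.4327 0.0446 0.08  ]
side0 0 outer 3319.5
[((254, 200), [0.4959, 0.1168]), ((204, 226), [0.3689, 0.1145]), ((236, 274), [0.3716, -0.0216]), ((288, 245), [0.4978, -0.0207])]
side0 3 hole 1403.5
[((251, 212), [0.4738, 0.0924]), ((273, 241), [0.4761, 0.0043]), ((241, 260), [0.396, 0.0007]), ((219, 229), [0.3929, 0.0907])]
red 246.31764705882352 238.98529411764707 [0.4346 0.0467 0.08  ]
```

View pics/a.png

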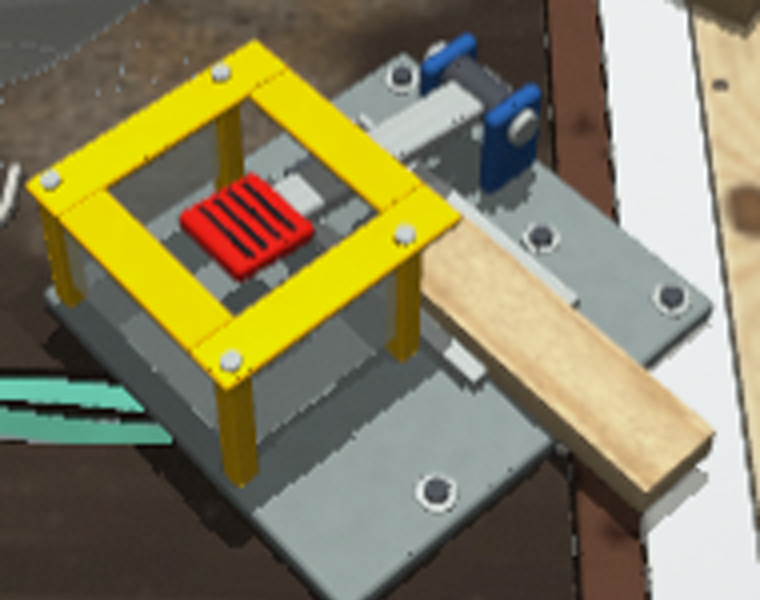

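View pics/b.png

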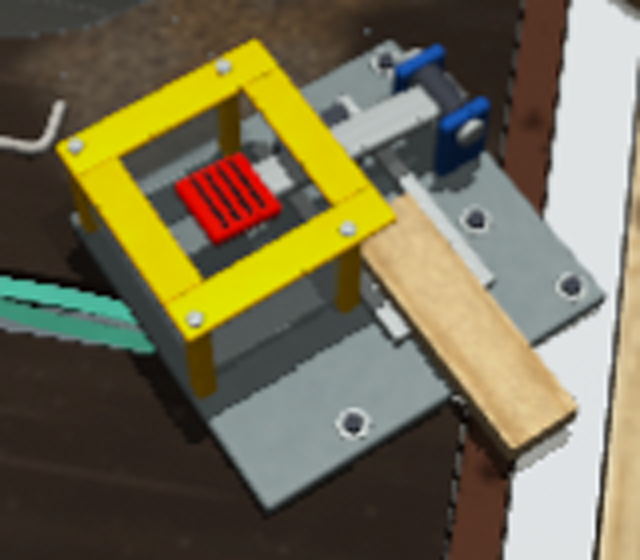

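Crops a and b show the guard, the red paddle raised, and the bar end's top corners. In the scene view those corners are at (358,319) and (341,333), and in the side view at (334,292.5) and (319,302). Next I'll work out the bar geometry, and check where the dark post near the saw stands relative to the arm's path.

```bash
python3 - <<'E'
from h import *
s,d=load('scene0'),load('side0')
def tri(p,q):
    o1,d1=ray(s,p);o2,d2=ray(d,q); A=np.stack([d1,-d2],1); t=np.linalg.lstsq(A,o2-o1,rcond=None)[0]
    a,b=o1+t[0]*d1,o2+t[1]*d2; return ((a+b)/2).round(4),round(float(np.linalg.norm(a-b)),4)
for p,q in [((358,318.75),(334.25,292.5)),((341.25,333),(318.75,301.75))]:
    print('barend',onz(s,p,.031).round(4),onz(d,q,.031).round(4),tri(p,q))
print('post',tri((47,130),(103,108)),'can cap',tri((291,99),(308,95)))
st=ctrl.get_state()['eef_pos']; print('tcp px',proj(s,st),proj(d,st))
print('plate corners scene',[onz(s,p,.012).round(4)[:2].tolist() for p in [(357,288),(266,361)]], [onz(d,p,.012).round(4)[:2].tolist() for p in [(341,264),(257,317)]])
print('vise',onz(d,(250,360),.05).round(3))
E
```

```text
barend [ 0.5387 -0.1406  0.031 ] [ 0.5403 -0.141   0.031 ] (array([ 0.5429, -0.1384,  0.0235]), 0.0007)
barend [ 0.4974 -0.1411  0.031 ] [ 0.5    -0.1406  0.031 ] (array([ 0.5046, -0.1363,  0.0165]), 0.0)
post (array([0.2966, 0.4582, 0.2007]), 0.0003) can cap (array([0.7229, 0.2458, 0.2002]), 0.0003)
tcp px [[-16.60574685  81.00481454]] [[56.67231448 60.25129739]]
plate corners scene [[0.5959, -0.089], [0.3762, -0.0915]] [[0.6012, -0.0874], [0.3755, -0.0941]]
vise [ 0.313 -0.174  0.05 ]
```

View pics/wrist0.png

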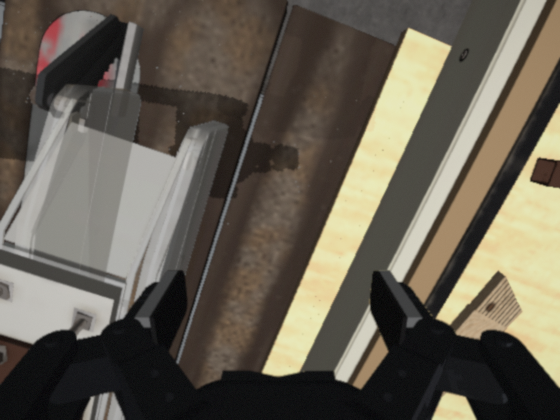

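The wrist view shows the saw's clear blade guard to the left of the gripper, with nothing directly under it. The dark post may block the sweep, so I'll get its 3D line.

```bash
python3 - <<'E'
from h import *
s,d=load('scene0'),load('side0')
# dark-pixel bands of the post per row
for n,c,rng in (('s',s,range(2,130,18)),('d',d,range(2,112,12))):
    im=c['image'].max(2)
    for r in rng:
        x=np.nonzero(im[r,:130]<50)[0]; runs=np.split(x,np.nonzero(np.diff(x)>2)[0]+1)
        print(n,r,[(int(a[0]),int(a[-1])) for a in runs if len(a)>3])
a=cv2.resize(d['image'][0:200,0:200],None,fx=2.9,fy=2.9,interpolation=2)
cv2.imwrite('pics/c.png',a[:,:,::-1])
E
```

```text
s 2 [(0, 4), (69, 73)]
s 20 [(0, 12)]
s 38 [(0, 19)]
s 56 [(0, 25)]
s 74 [(14, 33)]
s 92 [(0, 40)]
s 110 [(0, 47)]
s 128 [(36, 55)]
d 2 [(0, 75), (81, 92), (99, 106)]
d 14 [(0, 78), (83, 95)]
d 26 [(6, 22), (27, 79), (84, 89)]
d 38 [(0, 7), (11, 27), (38, 64), (67, 82)]
d 50 [(0, 87), (95, 98)]
d 62 [(39, 54), (75, 91), (103, 129)]
d 74 [(83, 95)]
d 86 [(0, 45), (87, 101)]
d 98 [(0, 5), (11, 23), (29, 39), (48, 105)]
d 110 [(0, 8), (14, 24), (31, 39), (42, 62), (97, 110)]
```

View pics/c.png

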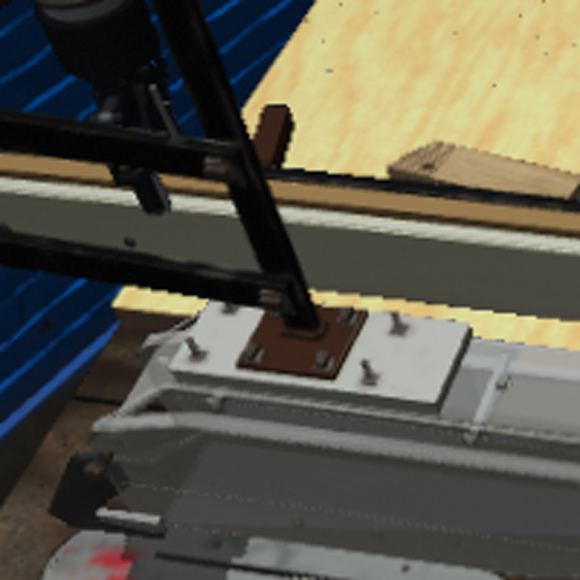

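Crop c shows a real black post standing on the saw guard's plate, with two horizontal bars running left (-x) from it. The gripper hangs behind them, so I'll get their heights.

```bash
python3 - <<'E'
from h import *
s,d=load('scene0'),load('side0')
def plane(c,p,q):
    o,a=ray(c,p);_,b=ray(c,q); n=np.cross(a,b); n/=np.linalg.norm(n); return o,n
# post line: intersect scene rays with the side plane
o,n=plane(d,(89,74),(103.5,110))
for p in [(2.5,20),(23.5,74),(45.5,128)]:
    o1,d1=ray(s,p); print('post',(o1+d1*(n@(o-o1))/(n@d1)).round(3))
# bars in side view meet the post's (vertical) plane y ~ .458
for nm,P in (('upper',[(1,45),(40,51),(72,56)]),('lower',[(1,84),(50,94),(90,101)])):
    for p in P:
        o1,d1=ray(d,p); print(nm,p,(o1+d1*(.458-o1[1])/d1[1]).round(3))
im=s['image']; cv2.imwrite('pics/d.png',cv2.resize(im[0:200,0:150],None,fx=3,fy=3,interpolation=2)[:,:,::-1])
st=ctrl.get_state(); print(np.hypot(*st['eef_pos'][:2]))
E
```

```text
post [0.292 0.414 0.424]
post [0.295 0.447 0.321]
post [0.297 0.467 0.2  ]
upper (1, 45) [0.167 0.458 0.425]
upper (40, 51) [0.226 0.458 0.387]
upper (72, 56) [0.278 0.458 0.354]
lower (1, 84) [0.132 0.458 0.349]
lower (50, 94) [0.206 0.458 0.287]
lower (90, 101) [0.276 0.458 0.233]
0.6745160929953308
```

View pics/d.png

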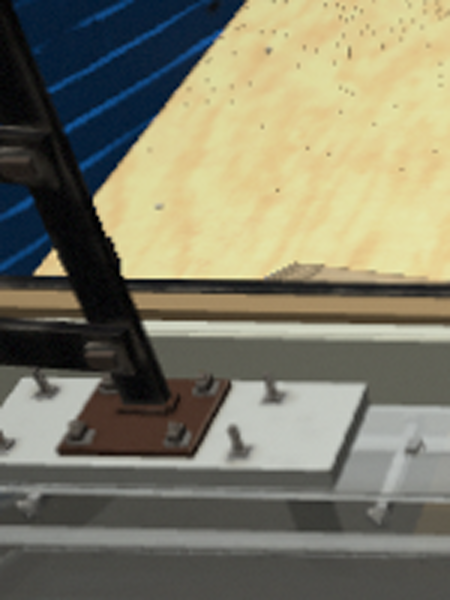

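Crop d confirms a vertical post with two bars leaving leftward, at about (12,55) and (33,117) in the scene view. I'll get their plan direction assuming they are horizontal.

```bash
python3 - <<'E'
from h import *
s,d=load('scene0'),load('side0')
def plane(c,p,q):
    o,a=ray(c,p);_,b=ray(c,q); n=np.cross(a,b); return o,n/np.linalg.norm(n)
for nm,P,S in (('up',[(1,45),(40,51),(72,56)],[(0,53),(12,55)]),('low',[(1,84),(50,94),(90,101)],[(0,115),(16,116),(33,117)])):
    o,n=plane(d,P[0],P[-1])
    for p in S:
        o1,d1=ray(s,p); print(nm,p,(o1+d1*(n@(o-o1))/(n@d1)).round(3))
    for z in ((.33,.35,.37) if nm=='up' else (.21,.23,.25)):
        print(z,[onz(d,p,z)[:2].round(3).tolist() for p in P])
print('top of post seen at image edge', [ (lambda o,v:(o+v*(.295-o[0])/v[0]).round(3))(*ray(s,(0,10)))])
E
```

```text
up (0, 53) [0.273 0.437 0.37 ]
up (12, 55) [0.287 0.431 0.364]
0.33 [[0.158, 0.62], [0.226, 0.549], [0.28, 0.493]]
0.35 [[0.16, 0.586], [0.226, 0.517], [0.278, 0.463]]
0.37 [[0.162, 0.552], [0.226, 0.485], [0.276, 0.433]]
low (0, 115) [0.237 0.477 0.249]
low (16, 116) [0.257 0.454 0.251]
low (33, 117) [0.278 0.428 0.253]
0.21 [[0.111, 0.664], [0.205, 0.561], [0.278, 0.486]]
0.23 [[0.114, 0.634], [0.205, 0.534], [0.276, 0.461]]
0.25 [[0.117, 0.605], [0.205, 0.507], [0.275, 0.437]]
top of post seen at image edge [array([0.295, 0.42 , 0.436])]
```

```bash
python3 - <<'E'
from h import *
from scipy.spatial.transform import Rotation as R
w=load('wrist0'); print(w['fovy'],'view dir',-w['extrinsics'][:3,2].round(3))
st=ctrl.get_state(); Rt=R.from_quat(st['tcp_rot']).as_matrix(); p=st['eef_pos']
T=np.eye(4);T[:3,:3]=Rt;T[:3,3]=p
rel=np.linalg.inv(T)@w['extrinsics']; np.save('rel.npy',rel); print('cam in tool',rel.round(3))
for deg in (0,-40,-90,-120,-142,-160):
  for dz in (.2,.25):
    T2=T.copy(); T2[:3,:3]=Rt@R.from_rotvec([0,0,np.radians(deg)]).as_matrix(); T2[2,3]+=dz
    c=dict(w); c['extrinsics']=T2@rel
    print(deg,dz,proj(c,[[.295,.45,z] for z in (.2,.35,.45,.5)]).round(0).tolist())
E
```

```text
66.52996680379151 view dir [ 0.286 -0.116 -0.951]
cam in tool [[-0.001  0.951  0.309  0.078]
 [ 1.     0.001 -0.001 -0.001]
 [-0.001  0.309 -0.951 -0.129]
 [ 0.     0.     0.     1.   ]]
0 0.2 [[166.0, 257.0], [108.0, 334.0], [24.0, 449.0], [-51.0, 554.0]]
0 0.25 [[177.0, 241.0], [133.0, 301.0], [74.0, 381.0], [24.0, 449.0]]
-40 0.2 [[127.0, 166.0], [37.0, 201.0], [-112.0, 261.0], [-258.0, 327.0]]
-40 0.25 [[144.0, 159.0], [77.0, 185.0], [-21.0, 224.0], [-112.0, 261.0]]
-90 0.2 [[179.0, 41.0], [109.0, -7.0], [-37.0, -102.0], [-199.0, -193.0]]
-90 0.25 [[191.0, 49.0], [141.0, 15.0], [57.0, -41.0], [-37.0, -102.0]]
-120 0.2 [[261.0, 5.0], [249.0, -72.0], [222.0, -242.0], [193.0, -406.0]]
-120 0.25 [[263.0, 18.0], [255.0, -36.0], [240.0, -131.0], [222.0, -242.0]]
-142 0.2 [[328.0, 12.0], [365.0, -59.0], [449.0, -212.0], [539.0, -357.0]]
-142 0.25 [[321.0, 24.0], [348.0, -26.0], [394.0, -112.0], [449.0, -212.0]]
-160 0.2 [[375.0, 38.0], [445.0, -11.0], [591.0, -110.0], [749.0, -201.0]]
-160 0.25 [[363.0, 47.0], [413.0, 11.0], [497.0, -47.0], [591.0, -110.0]]
```

Emit:
send_rows --moves "0 0 0 0 0 -0.25 -1;0 0 0 0 0 -0.5 -1;0 0 0 0 0 -0.75 -1;0 0 0 0 0 -1 -1;0 0 0 0 0 -1 -1" --newtons 40

```text
time: 0.78
eef_pos: [0.2531, 0.6267, 0.4522]
tcp_rot: [0.191, 0.982, 0.005, 0.002]
contact_force: [0.3, 0.1, -0.3]
opening: 0.001
finger_force: 0.0
```

Emit:
send_rows --moves "0 0 0 0 0 -0.25 -1;0 0 0 0 0 -0.5 -1;0 0 0 0 0 -0.5 -1"

```text
time: 1.15
eef_pos: [0.2527, 0.626, 0.5503]
tcp_rot: [0.191, 0.982, 0.004, 0.001]
contact_force: [-0.4, 0.5, 0.7]
opening: 0.003
finger_force: 0.0
```

```bash
python3 - <<'E'
from h import *
shot('wrist','wrist1.png'); s=ctrl.get_state(); print(s['time'],s['eef_pos'],s['qpos'].round(3),s['contact_force'])
c=load('wrist1'); print(proj(c,[[.295,.45,z] for z in (.2,.25,.35,.45,.5)]).round(0).tolist())
E
```

```text
1.2 [0.25274207 0.62598623 0.54685489] [ 1.037  0.239  1.1    0.     1.799 -0.15 ] [-0.65635319  0.42537297 -0.47672481]
[[185.0, 227.0], [176.0, 240.0], [150.0, 274.0], [109.0, 330.0], [76.0, 375.0]]
```

View pics/wrist1.png

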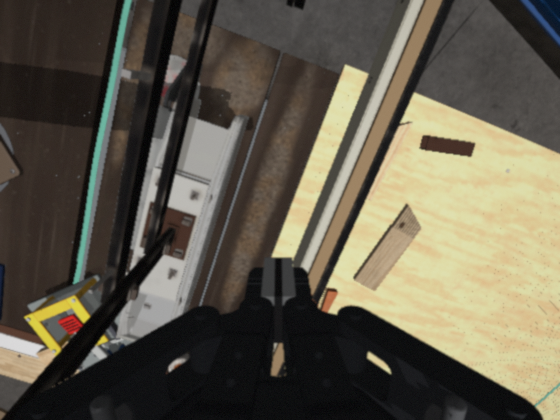

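The wrist view from above shows the post rising from (170,235) and running off past (15,405), with bars from (170,210) to (210,0) and from (130,280) to (165,0). The press is at lower left. I'll triangulate the post with this wide baseline.

```bash
python3 - <<'E'
from h import *
s,d,w=load('scene0'),load('side0'),load('wrist1')
def plane(c,p,q):
    o,a=ray(c,p);_,b=ray(c,q); n=np.cross(a,b); return o,n/np.linalg.norm(n)
def cut(o,n,c,p):
    o1,d1=ray(c,p); return (o1+d1*(n@(o-o1))/(n@d1)).round(3)
im=w['image'].max(2)
for r in range(230,420,25):
    x=np.nonzero(im[r,:200]<45)[0]; print(r,[(int(a[0]),int(a[-1])) for a in np.split(x,np.nonzero(np.diff(x)>2)[0]+1) if len(a)>3])
o,n=plane(w,(165,240),(20,397))
for p in [(2.5,20),(23.5,74),(45.5,128)]: print('post s',cut(o,n,s,p))
for p in [(62,1),(89,74),(103.5,110)]: print('post d',cut(o,n,d,p))
o,n=plane(d,(62,1),(103.5,110))
for p in [(165,240),(100,310),(20,397)]: print('post w',cut(o,n,w,p))
o,n=plane(w,(170,205),(208,10))
for p in [(1,84),(50,94),(90,101)]: print('low',cut(o,n,d,p))
o,n=plane(w,(130,275),(163,10))
for p in [(1,45),(40,51),(72,56)]: print('up',cut(o,n,d,p))
E
```

```text
230 [(75, 80), (113, 132), (150, 154), (157, 161), (166, 175)]
255 [(71, 76), (108, 116), (120, 128), (146, 161)]
280 [(67, 72), (105, 142)]
305 [(101, 123)]
330 [(80, 105), (155, 199)]
355 [(58, 86), (108, 182), (189, 199)]
380 [(36, 199)]
405 [(13, 199)]
post s [0.292 0.416 0.424]
post s [0.291 0.425 0.332]
post s [0.291 0.434 0.221]
post d [0.294 0.405 0.496]
post d [0.293 0.422 0.326]
post d [0.294 0.429 0.219]
post w [0.294 0.428 0.235]
post w [0.294 0.414 0.403]
post w [0.294 0.404 0.506]
low [0.121 0.571 0.273]
low [0.206 0.5   0.256]
low [0.275 0.443 0.245]
up [0.163 0.532 0.382]
up [0.226 0.482 0.372]
up [0.277 0.441 0.365]
```

The post stands at about (0.29, 0.43), leaning to (0.29, 0.40) at z 0.5, and it rises above the picture. I'll retract over the bars (z up to 0.38) to a small radius and sweep past inside the post.

Emit:
send_rows --moves "0 0 0 0 -0.2 0 -1;0 0 0 0 -0.4 0 -1;0 0 0 0 -0.6 0 -1;0 0 0 0 -0.8 0 -1;0 0 0 0 -1 0 -1;0 0 0 0 -1 0 -1"

```text
time: 1.95
eef_pos: [0.1769, 0.4389, 0.5438]
tcp_rot: [0.191, 0.982, -0.001, -0.0]
contact_force: [-0.1, 0.6, -0.1]
opening: -0.001
finger_force: 0.0
```

Emit:
send_rows --moves "0 0 0 0 -0.1 0 -1;0 0 0 0 -0.25 0 -1;0 0 0 0 -0.4 0 -1;0 0 0 0 -0.4 0 -1"

```text
time: 2.45
eef_pos: [0.1478, 0.3661, 0.5443]
tcp_rot: [0.191, 0.982, -0.0, -0.0]
contact_force: [0.7, 0.4, 0.3]
opening: 0.001
finger_force: 0.0
```

```bash
cat > st.py <<'E'
from h import *
s=ctrl.get_state(); p=s['eef_pos']; print(s['time'],p.round(4),'r',np.hypot(p[0],p[1]).round(4),s['qpos'].round(3),s['contact_force'].round(1),s['tcp_rot'].round(4))
E
python3 st.py
```

```text
2.45 [0.1478 0.3661 0.5443] r 0.3948 [ 0.929 -0.407  1.709  0.     1.841 -0.258] [0.7 0.4 0.3] [ 1.909e-01  9.816e-01 -2.000e-04 -2.000e-04]
```

Emit:
send_rows --moves "0 0 0.0222 -0.275 -0.019 0 -1;0 0 0.0444 -0.544 -0.0765 0 -1;0 0 0.0667 -0.803 -0.171 0 -1;0 0 0.0833 -0.987 -0.264 0 -1"

```text
time: 2.95
eef_pos: [0.3139, 0.2428, 0.543]
tcp_rot: [0.44, 0.898, -0.001, -0.001]
contact_force: [-0.9, 0.4, -0.9]
opening: 0.001
finger_force: 0.0
```

Emit:
send_rows --moves "0 0 0.0222 -0.275 -0.019 0 -1;0 0 0.0444 -0.544 -0.0765 0 -1;0 0 0.0667 -0.803 -0.171 0 -1;0 0 0.0833 -0.987 -0.264 0 -1"

```text
time: 3.45
eef_pos: [0.3933, 0.0533, 0.5429]
tcp_rot: [0.658, 0.753, -0.001, -0.002]
contact_force: [0.8, 0.3, 0.0]
opening: 0.001
finger_force: 0.0
```

Emit:
send_rows --moves "0 0 0.0181 -0.223 -0.013 0 -1;0 0 0.0181 -0.223 -0.013 0 -1"

```text
time: 3.7
eef_pos: [0.3966, 0.0084, 0.5429]
tcp_rot: [0.7, 0.715, -0.001, -0.002]
contact_force: [-0.2, 0.8, -0.1]
opening: 0.002
finger_force: 0.0
```

```bash
python3 st.py; python3 - <<'E'
from h import *
# estimate refined press pose from both views, guard outer + window corners
th=[];C=[]
P={'s':[(243,220),(187,255),(236,307),(294,264)],'d':[(254,200),(204,226),(236,274),(288,245)]}
Wn={'s':[(242,234),(206,257),(238,289),(275,263)],'d':[(251,212),(219,229),(241,260),(273,241)]}
for k,c in (('s',load('scene0')),('d',load('side0'))):
  for Q,m in ((P[k],[(65,70),(-65,70),(-65,-70),(65,-70)]),(Wn[k],[(40,45),(-40,45),(-40,-45),(40,-45)])):
    A=np.array(m)/1000; B=np.array([onz(c,q,.096)[:2] for q in Q]); a,b=A-A.mean(0),B-B.mean(0)
    t=np.arctan2((a[:,0]*b[:,1]-a[:,1]*b[:,0]).sum(),(a*b).sum()); print(k,B.mean(0).round(4),t.round(4),(b.std()/a.std()).round(3)); th.append(t);C.append(B.mean(0))
t=np.mean(th);g=np.mean(C,0);R=np.array([[np.cos(t),-np.sin(t)],[np.sin(t),np.cos(t)]])
f=lambda x,y:(g+R@[(x+60)/1000,y/1000]).round(4)
print('yaw',t,'guard',g,'origin',f(0,0),'paddle',f(-60,0),'bar home end',f(20,-130),'approach',f(20,-215))
for e in ([.5395,-.1408],[.4987,-.1408]): print('bar end corner in press', (R.T@(np.array(e)-f(0,0))*1000).round(1))
E
```

```text
3.7 [0.3966 0.0084 0.5429] r 0.3967 [-0.236 -0.402  1.707 -0.     1.84  -0.257] [-0.2  0.8 -0.1] [ 0.6996  0.7145 -0.0011 -0.0018]
s [0.4331 0.0469] 0.0274 0.977
s [0.433 0.046] 0.0284 0.992
d [0.4335 0.0473] 0.015 0.976
d [0.4347 0.047 ] 0.0313 0.997
yaw 0.02553770781394028 guard [0.43356844 0.04679327] origin [0.4935 0.0483] paddle [0.4336 0.0468] bar home end [ 0.5169 -0.0811] approach [ 0.519  -0.1661]
bar end corner in press [  41.2 -190.2]
bar end corner in press [   0.4 -189.2]
```

Emit:
send_rows --moves "0 0 0 -0.24 0.15 0 -1;0 0 0 -0.48 0.3 0.15 -1;0 0 0 -0.72 0.45 0.4 -1;0 0 0 -0.945 0.592 0.65 -1;0 0 0 -0.945 0.592 0.9 -1;0 0 0 -0.945 0.592 1 -1;0 0 0 -0.945 0.592 1 -1"

```text
time: 4.58
eef_pos: [0.5179, -0.1735, 0.3406]
tcp_rot: [0.697, 0.717, -0.001, -0.004]
contact_force: [0.1, 0.1, 0.4]
opening: 0.003
finger_force: 0.0
```

Emit:
send_rows --moves "0 0 0 0 0 0.25 -1;0 0 0 0 0 0.5 -1;0 0 0 0 0 0.75 -1;0 0 0 0 0 1 -1;0 0 0 0 0 1 -1"

```text
time: 5.2
eef_pos: [0.5169, -0.1731, 0.1426]
tcp_rot: [0.697, 0.717, -0.001, -0.003]
contact_force: [-0.3, 0.1, -0.2]
opening: 0.004
finger_force: 0.0
```

```bash
python3 st.py; python3 - <<'E'
from h import *
c=shot('side','side2.png'); im=c['image']
a=cv2.resize(im[160:360,180:380],None,fx=3,fy=3,interpolation=2)
cv2.imwrite('pics/e.png',a[:,:,::-1])
E
```

```text
5.2 [ 0.5169 -0.1731  0.1426] r 0.5451 [-0.509  0.115  1.976  0.     1.058 -0.538] [-0.3  0.1 -0.2] [ 0.6972  0.7169 -0.0008 -0.0034]
```

View pics/e.png

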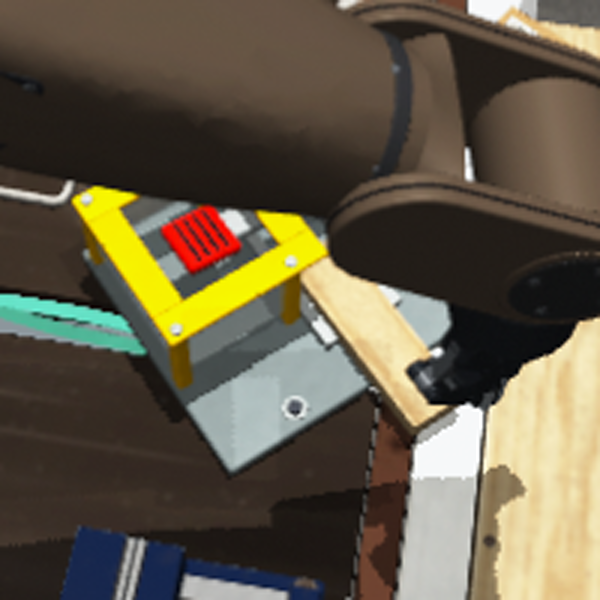

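The crop shows the closed fingers above and just beyond the bar's end at about (430,385), clear of the guard. I'll descend gently.

Emit:
send_rows --moves "0 0 0 0 0 0.15 -1;0 0 0 0 0 0.3 -1;0 0 0 0 0 0.4 -1;0 0 0 0 0 0.47 -1;0 0 0 0 0 0.51 -1;0 0 0 0 0 0.535 -1;0 0 0 0 0 0.535 -1"

```text
time: 6.12
eef_pos: [0.5185, -0.1751, 0.0387]
tcp_rot: [0.698, 0.716, 0.0, 0.0]
contact_force: [-0.7, 0.1, 0.2]
opening: -0.001
finger_force: 0.0
```

```bash
python3 st.py
```

```text
6.125 [ 0.5185 -0.1751  0.0387] r 0.5472 [-0.511  0.276  2.014 -0.     0.851 -0.538] [-0.7  0.1  0.2] [6.977e-01 7.164e-01 1.000e-04 3.000e-04]
```

Emit:
send_rows --moves "0 0 0 0 0 0.02 -1;0 0 0 0.04 0 0.02 -1;0 0 0 0.08 0 0.02 -1;0 0 0 0.11 0 0.02 -1;0 0 0 0.14 0 0.02 -1;0 0 0 0.17 0 0.02 -1;0 0 0 0.2 0 0.02 -1;0 0 0 0.23 0 0.02 -1;0 0 0 0.26 0 0.02 -1;0 0 0 0.29 0 0.02 -1;0 0 0 0.32 0 0.02 -1;0 0 0 0.34 0 0.02 -1"

```text
time: 7.62
eef_pos: [0.5164, -0.1066, 0.0343]
tcp_rot: [0.698, 0.717, -0.0, 0.0]
contact_force: [0.1, -1.7, 0.6]
opening: -0.001
finger_force: 0.4
```

Emit:
send_rows --moves "0 0 0 0.015 0 0 -1;0 0 0 0.03 0 0 -1;0 0 0 0.04 0 0 -1;0 0 0 0.04 0 0 -1"

```text
time: 8.12
eef_pos: [0.516, -0.0987, 0.0343]
tcp_rot: [0.698, 0.716, 0.0, -0.0]
contact_force: [0.5, 0.3, 0.1]
opening: -0.0
finger_force: 0.0
```

Emit:
send_rows --moves "0 0 0 0.01 0 0 -1;0 0 0 0.02 0 0 -1;0 0 0 0.02 0 0 -1"

```text
time: 8.5
eef_pos: [0.5159, -0.0947, 0.0342]
tcp_rot: [0.698, 0.716, 0.0, -0.0]
contact_force: [-0.6, 0.2, 0.2]
opening: -0.001
finger_force: 0.0
```

Emit:
send_rows --moves "0 0 0 0.01 0 0 -1;0 0 0 0.015 0 0 -1;0 0 0 0.015 0 0 -1"

```text
time: 8.88
eef_pos: [0.5159, -0.0918, 0.0343]
tcp_rot: [0.698, 0.716, 0.0, -0.0]
contact_force: [0.1, 0.3, 0.5]
opening: 0.002
finger_force: 0.0
```

Emit:
send_rows --moves "0 0 0 0.01 0 0 -1;0 0 0 0.01 0 0 -1"

```text
time: 9.12
eef_pos: [0.5164, -0.0907, 0.0347]
tcp_rot: [0.698, 0.717, -0.0, 0.001]
contact_force: [0.6, -3.8, 0.2]
opening: 0.0
finger_force: 1.8
```

Emit:
send_rows --moves "0 0 0 0.005 0 0 -1;0 0 0 0.005 0 0 -1"

```text
time: 9.38
eef_pos: [0.5169, -0.0905, 0.035]
tcp_rot: [0.697, 0.717, -0.0, 0.002]
contact_force: [0.4, -5.6, -0.7]
opening: 0.001
finger_force: 3.3
```

Emit:
send_rows --moves "0 0 0 0.005 0 0 -1;0 0 0 0.005 0 0 -1"

```text
time: 9.62
eef_pos: [0.5171, -0.0905, 0.0353]
tcp_rot: [0.697, 0.717, -0.001, 0.003]
contact_force: [0.2, -9.5, 0.3]
opening: -0.004
finger_force: 4.7
```

Emit:
send_rows --moves "0 0 0 0.01 0 0 -1;0 0 0 0.01 0 0 -1"

```text
time: 9.88
eef_pos: [0.5175, -0.0903, 0.0357]
tcp_rot: [0.697, 0.717, -0.002, 0.005]
contact_force: [-1.4, -15.1, -1.2]
opening: -0.001
finger_force: 7.7
```

The bar is home: the arm has stalled with about 15 N, at the expected position. I'll back off and rise.

Emit:
send_rows --moves "0 0 0 -0.05 0 0 -1;0 0 0 -0.2 0 0 -1;0 0 0 -0.25 0 0 -1;0 0 0 -0.25 0 -0.1 -1;0 0 0 -0.25 0 -0.35 -1;0 0 0 -0.25 0 -0.6 -1;0 0 0 -0.25 0 -0.85 -1;0 0 0 -0.25 0 -1 -1;0 0 0 -0.25 0 -1 -1"

```text
time: 11.0
eef_pos: [0.5185, -0.1359, 0.2374]
tcp_rot: [0.698, 0.717, 0.001, 0.003]
contact_force: [-0.4, -0.5, -0.8]
opening: 0.001
finger_force: 0.0
```

```bash
python3 st.py
```

```text
11.0 [ 0.5185 -0.1359  0.2374] r 0.536 [-4.460e-01 -1.800e-02  1.929e+00  1.000e-03  1.225e+00 -4.730e-01] [-0.4 -0.5 -0.8] [0.6975 0.7165 0.0013 0.0025]
```

Emit:
send_rows --moves "0 0 0 0.23 -0.1 0 -1;0 0 0 0.46 -0.2 0 -1;0 0 0 0.69 -0.3 0 -1;0 0 0 0.925 -0.395 0 -1;0 0 0 0.925 -0.395 0 -1;0 0 0 0.925 -0.395 0 -1"

```text
time: 11.75
eef_pos: [0.4326, 0.0471, 0.2329]
tcp_rot: [0.697, 0.717, -0.001, -0.001]
contact_force: [0.0, -0.3, 0.3]
opening: -0.002
finger_force: 0.0
```

```bash
python3 st.py; python3 - <<'E'
from h import *
c=shot('wrist','wrist3.png'); im=c['image']; hsv=cv2.cvtColor(im,cv2.COLOR_RGB2HSV)
Y=cv2.inRange(hsv,(22,180,90),(34,255,255)); ys,xs=np.nonzero(Y); print(len(xs), xs.min(),xs.max(),ys.min(),ys.max())
W=[(-40,-45),(40,-45),(40,45),(-40,45)]; t=.0265
for m in W:
    P=[.4336+(m[0]*np.cos(t)-m[1]*np.sin(t))/1000,.0468+(m[0]*np.sin(t)+m[1]*np.cos(t))/1000,.096]
    p=proj(c,P)[0]; print(p.round(1)); cv2.circle(im,(int(p[0]),int(p[1])),3,(0,0,255),-1)
cv2.imwrite('pics/f.png',im[:,:,::-1])
E
```

```text
11.75 [0.4326 0.0471 0.2329] r 0.4352 [-0.126 -0.257  2.15  -0.     1.252 -0.153] [ 0.  -0.3  0.3] [ 6.974e-01  7.167e-01 -7.000e-04 -9.000e-04]
188 202 346 120 256
[234.8 249.5]
[322.7 249.5]
[327.4 149.7]
[230.4 149.6]
```

View pics/f.png

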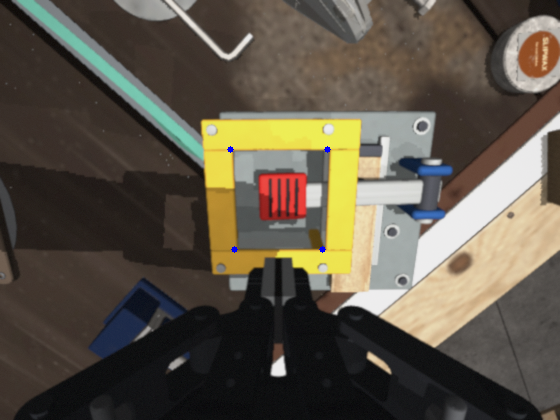

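The wrist picture shows the window corners at (235,150), (326,150), (323,249) and (238,249), agreeing with my projected dots. The paddle centre is at (283,196) under the tool, and the bar lies in the channel. I'll go down through the window.

Emit:
send_rows --moves "0 0 0 0 0 0.2 -1;0 0 0 0 0 0.4 -1;0 0 0 0 0 0.55 -1;0 0 0 0 0 0.62 -1;0 0 0 0 0 0.65 -1;0 0 0 0 0 0.65 -1"

```text
time: 12.55
eef_pos: [0.4339, 0.0465, 0.1048]
tcp_rot: [0.698, 0.716, 0.0, 0.0]
contact_force: [0.6, 0.2, 0.0]
opening: 0.003
finger_force: 0.0
```

```bash
python3 st.py
```

```text
12.55 [0.4339 0.0465 0.1048] r 0.4364 [-0.127 -0.08   2.254 -0.     0.967 -0.152] [0.6 0.2 0. ] [6.979e-01 7.162e-01 2.000e-04 3.000e-04]
```

Position is good: (0.434, 0.0465). Now pressing slowly.

Emit:
send_rows --moves "0 0 0 0 0 0.02 -1;0 0 0 0 0 0.04 -1;0 0 0 0 0 0.06 -1;0 0 0 0 0 0.08 -1;0 0 0 0 0 0.1 -1;0 0 0 0 0 0.1 -1"

```text
time: 13.3
eef_pos: [0.433, 0.0469, 0.0842]
tcp_rot: [0.698, 0.716, -0.0, -0.0]
contact_force: [0.3, -0.4, -0.1]
opening: -0.0
finger_force: 0.0
```

Emit:
send_rows --moves "0 0 0 0 0 0.015 -1;0 0 0 0 0 0.025 -1;0 0 0 0 0 0.025 -1"

```text
time: 13.68
eef_pos: [0.4329, 0.0469, 0.0793]
tcp_rot: [0.698, 0.716, -0.0, -0.0]
contact_force: [-3.3, 0.2, 3.6]
opening: -0.001
finger_force: 2.1
```

Emit:
send_rows --moves "0 0 0 0 0 0.01 -1;0 0 0 0 0 0.015 -1;0 0 0 0 0 0.015 -1"

```text
time: 14.05
eef_pos: [0.4329, 0.0469, 0.077]
tcp_rot: [0.698, 0.716, -0.001, -0.001]
contact_force: [-4.7, -0.2, 9.8]
opening: -0.0
finger_force: 4.5
```

Emit:
send_rows --moves "0 0 0 0 0 0.01 -1;0 0 0 0 0 0.01 -1"

```text
time: 14.3
eef_pos: [0.433, 0.0469, 0.0767]
tcp_rot: [0.697, 0.717, -0.001, -0.001]
contact_force: [-10.9, 1.1, 22.1]
opening: -0.001
finger_force: 10.7
```

Emit:
send_rows --moves "0 0 0 0 0 0.01 -1;0 0 0 0 0 0.01 -1"

```text
time: 14.55
eef_pos: [0.4331, 0.0469, 0.0765]
tcp_rot: [0.697, 0.717, -0.002, -0.002]
contact_force: [-17.6, -0.3, 34.1]
opening: 0.0
finger_force: 17.0
```

Emit:
send_rows --moves "0 0 0 0 0 0.01 -1;0 0 0 0 0 0.01 -1"

```text
time: 14.8
eef_pos: [0.4332, 0.0469, 0.0762]
tcp_rot: [0.697, 0.717, -0.003, -0.003]
contact_force: [-22.9, 0.8, 46.0]
opening: -0.003
finger_force: 23.3
```

The lever is on its hard stop: 46 N, with the tip at about 62 mm as specified. I'll lift straight out.

Emit:
send_rows --moves "0 0 0 0 0 -0.04 -1;0 0 0 0 0 -0.1 -1;0 0 0 0 0 -0.25 -1;0 0 0 0 0 -0.5 -1;0 0 0 0 0 -0.75 -1;0 0 0 0 0 -0.87 -1;0 0 0 0 0 -0.87 -1"

```text
time: 15.68
eef_pos: [0.4346, 0.0467, 0.2464]
tcp_rot: [0.698, 0.716, 0.002, 0.002]
contact_force: [1.1, -0.1, -0.5]
opening: -0.0
finger_force: 0.0
```

```bash
python3 st.py; python3 - <<'E'
from h import *
c=shot('wrist','wrist4.png'); im=c['image']
cv2.imwrite('pics/g.png',cv2.resize(im[90:310,180:460],None,fx=2.5,fy=2.5,interpolation=2)[:,:,::-1])
for f in ('wrist3','wrist4'):
    k=load(f); h=cv2.cvtColor(k['image'],cv2.COLOR_RGB2HSV); R=cv2.inRange(h,(0,170,90),(7,255,255))|cv2.inRange(h,(173,170,90),(180,255,255)); R[:130]=0;R[255:]=0;R[:,:230]=0;R[:,335:]=0
    ys,xs=np.nonzero(R); a=(xs.min(),xs.max(),ys.min(),ys.max()); d=1000*(onz(k,(a[1],195),.063)-onz(k,(a[0],195),.063)); print(f,a,'centre at z=.063',onz(k,(xs.mean(),ys.mean()),.063).round(4),'width if at .063',np.linalg.norm(d).round(1))
E
```

```text
15.675 [0.4346 0.0467 0.2464] r 0.4371 [-0.126 -0.27   2.134  0.     1.271 -0.152] [ 1.1 -0.1 -0.5] [0.6977 0.7164 0.0017 0.0021]
wrist3 (np.int64(259), np.int64(306), np.int64(173), np.int64(219)) centre at z=.063 [0.4363 0.0437 0.063 ] width if at .063 45.4
wrist4 (np.int64(256), np.int64(298), np.int64(167), np.int64(208)) centre at z=.063 [0.4348 0.0482 0.063 ] width if at .063 42.4
```

View pics/g.png

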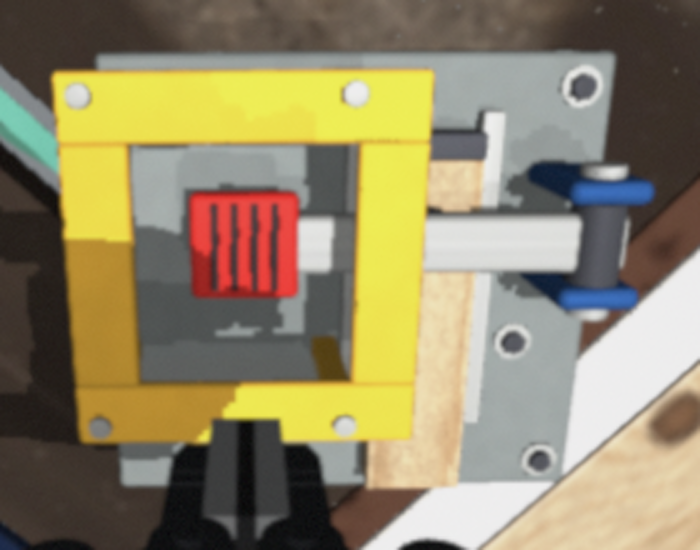

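The crop shows the bar's lead end against the dark stop at (457,160). The paddle is smaller and lower, with an apparent width of 42 mm, so the lever stayed down. The tool is clear of everything, so I'm handing in.

```bash
python3 -c "
from plant import ctrl
print(ctrl.sign_off())"
```

```text
the job is handed in; nothing more can be done
None
```

The bar is against the steel stop, the lever is fully down with the foot clamping the bar, and the job is handed in with the arm clear; no contact with the guard or other objects was seen, and it took about 16 s.

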